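# Swap the empty bin on a two-bin roller rack

### The job

The front bin on the supply rollers is used up: lift it off so that the full bin behind it rolls down to the stop, and set the empty one at the high end of the return rollers, so that it rolls down to the stop there. Then load the full bin from the bench at the high end of the supply rollers, so that it rolls down and closes up behind the other full one. Set the bins down gently and upright, let each go high on its track so that it rolls by itself, and leave everything else on the bench where it is.

Things in the scene. Friction and masses are not known exactly. Their poses are not given: they have to be found in the camera images.
- supply: Supply track, the one with two bins on it: fixed aluminium roller track, 352 mm long over all, 88 wide, sloping 5 degrees. Origin on the bench under mid length; its x axis runs level along it, downhill to the stop, y across, z up; roller tops are at z = 0.070 - 0.0875 x (m). Its stop is at its right-hand end (world -y, within 11 degrees). It may be the nearer or the farther track.
- return: Return track, bare at the start, some 160 mm from the supply track and sloping the other way, stop at its left-hand end (+y): fixed aluminium roller track, 352 mm long over all, 88 wide, sloping 5 degrees. Origin on the bench under mid length; its x axis runs level along it, downhill to the stop, y across, z up; roller tops are at z = 0.070 - 0.0875 x (m). 
- supply_stop (a point): Mid width of the stop's inner face, level with the roller tops. The stop is a steel plate across the low end, 32 mm high above the rollers. A bin against it has its origin 60 mm uphill of this point, the next bin 180 mm. The return track's stop is the same.
- supply_high (a point): High, open end of the roller bed, mid width, level with the roller tops, 330 mm uphill of supply_stop. Both tracks have 12 grey rollers, 18 mm thick at 27.5 mm pitch, between side profiles (guides) 68 mm apart inside that stand 12 mm above the roller tops.
- return_stop (a point): Mid width of the return track's stop, inner face, level with the roller tops. The rollers of both tracks turn freely with slight drag: a bin let go anywhere on them starts at once and rolls down by itself, a full one at 0.1 to 0.2 m/s, the empty one at about 0.07 m/s (3 s for the whole track).
- return_high (a point): High, open end of the return track's roller bed, mid width, level with the roller tops, 330 mm uphill of return_stop.
- bin_empty: Open blue plastic bin, 120 mm long (its x), 60 wide (its y), 55 high, plain 3 mm walls; origin at the centre of its underside, z up; both ends alike. Grip it across the 60 mm. This one is empty, about 0.1 kg, on the supply track against the stop, tilted with the slope.
- bin_next: Open blue plastic bin, 120 mm long (its x), 60 wide (its y), 55 high, plain 3 mm walls; origin at the centre of its underside, z up; both ends alike. Grip it across the 60 mm. Filled with wooden blanks to 15 mm below the rim, 0.36 kg; on the supply track, touching the empty bin from behind. It rolls down by itself once that is lifted off.
- bin_new: Open blue plastic bin, 120 mm long (its x), 60 wide (its y), 55 high, plain 3 mm walls; origin at the centre of its underside, z up; both ends alike. Grip it across the 60 mm. Filled with wooden blanks to 15 mm below the rim, 0.3 to 0.45 kg; flat on the bench to the robot's left.
- cork_block: bystander: cork sanding block, 100 x 58 x 34 mm, origin centre of underside
- wax_tin: bystander: round flat wax tin, 75 mm diameter, 36 mm high, origin centre of underside
- stain_jar: bystander: amber glass jar with black lid, 54 mm diameter, 75 mm high, origin centre of underside
- hammer: bystander: hammer lying flat, 240 mm long
- screwdriver: bystander: screwdriver lying flat, 190 mm long
- radius_block: bystander: long wooden sanding block, 160 x 50 x 25 mm, origin centre of underside
- brush: bystander: brush lying flat, 200 mm long
Things that resemble listed ones, but are neither listed nor needed, are in the scene too. What is shaped like the bin_empty but green is not meant.

How it is judged:
On the way, in this order (a step that is already met when the one before it is completed fails the run):
1. the empty bin is off the supply rollers and the full bin behind it rolls down towards the stop (x of bin_next in the frame of supply between 0.03 and 0.1126 m and contact force between bin_empty and supply below 0.02 N), for 0.05 s.
2. the empty bin stands upright on the upper half of the return track, let go, about to roll (x of bin_empty in the frame of return between -0.165 and 0 m and y of bin_empty in the frame of return between -0.012 and 0.012 m and contact force between bin_empty and return above 0.1 N and contact force between the fingers and bin_empty below 0.05 N and angle between bin_empty's own z axis and vertical below 0.16 rad), for 0.04 s.
3. the bin from the bench stands upright on the supply rollers, let go at least 20 mm uphill of the bin ahead, about to roll (x of bin_new in the frame of supply between -0.165 and -0.0349 m and y of bin_new in the frame of supply between -0.012 and 0.012 m and contact force between bin_new and supply above 0.1 N and contact force between the fingers and bin_new below 0.05 N and angle between bin_new's own z axis and vertical below 0.16 rad), for 0.04 s.
At the end, for the whole second after the job is handed in: On the rollers between the guides, standing flat, at rest and let go: the empty bin against the stop of the return track (within 7 mm), the first full bin against the stop of the supply track (within 7 mm), and the full bin from the bench closed up behind it (within 9 mm) (x of bin_empty in the frame of return between 0.0976 and 0.1116 m and y of bin_empty in the frame of return between -0.009 and 0.009 m and angle between each of bin_empty, bin_next, bin_new's own z axis and vertical below 0.16 rad and angle between the x axis of bin_empty and the x axis of return, either way round below 0.2 rad and linear speed of each of bin_empty, bin_next, bin_new below 0.02 m/s and contact force between the fingers and bin_empty below 0.05 N and z of bin_empty in the frame of return between 0.0548475 and 0.0688475 m and x of bin_next in the frame of supply between 0.0976 and 0.1116 m and y of bin_next in the frame of supply between -0.009 and 0.009 m and angle between the x axis of each of bin_next, bin_new and the x axis of supply, either way round below 0.2 rad and contact force between the fingers and bin_next below 0.05 N and z of bin_next in the frame of supply between 0.0548475 and 0.0688475 m and x of bin_new in the frame of supply between -0.0239 and -0.0059 m and y of bin_new in the frame of supply between -0.009 and 0.009 m and contact force between the fingers and bin_new below 0.05 N and z of bin_new in the frame of supply between 0.0653038 and 0.0793038 m); the robot touches nothing.
It fails at once if a bin is tipped by more than 35 degrees (angle between any of bin_empty, bin_next, bin_new's own z axis and vertical above 0.61 rad).
It fails at once if a bin is dropped: it falls free faster than 0.65 m/s (a drop of about 20 mm) ((linear speed of bin_empty above 0.65 m/s and contact force between bin_empty and anything else below 0.05 N) or (linear speed of bin_new above 0.65 m/s and contact force between bin_new and anything else below 0.05 N)).
It fails at once if a bin is slammed or pressed onto the rollers with more than 60 N (contact force between bin_empty and return above 60 N or contact force between bin_new and supply above 60 N).
It fails at once if something else on the bench is moved by more than 30 mm (distance of any of cork_block, wax_tin, stain_jar, hammer, screwdriver, radius_block, brush from where it was at the start of the episode above 0.03 m).
It also fails if it takes over 58 s, if anything falls off the work surface, if the arm or the gripper's body presses on something with over 40 N, if the wrist force passes 120 N, or if a joint passes its speed limit or range.

### The arm

A 6-joint arm with a two-finger parallel gripper is mounted at the origin on the work surface. World frame = base frame: x ahead of the robot, y to its left, z up, the work surface at z = 0. Lengths are in m, angles in rad, forces in N, time in s.
With the tool pointing down it reaches from about 0.3 to 0.775 m from the base axis. Payload 14.6 kg.
Tool frame: the origin (TCP) lies at the very end of the fingers, on their centre line; the grasp point (between the pads) lies 19 mm behind it (tcp_to_grasp is the distance from the TCP to the grasp point, in m); x points along the fingers, y is the direction in which the jaws open and shut, and the axes are right-handed (so a half turn about x gives the same grasp; the last joint's range is limited). The gripper opens to 85 mm and grips with 20 to 120 N. Pads are 22 mm wide; open, the fingers measure 114 mm over their backs; the gripper's body (76 mm by 85 mm) begins 54 mm behind the grasp point. The pads swing forward as they close: fully open they stand 13 mm farther back than shut.
Start: joints at [1.034, 0.3, 1.521, -0, 1.321, -0.067], TCP at [0.249, 0.49, 0.231] pointing down, gripper open.
Joint ranges: [-3.03, 3.03], [-0.79, 2.21], [0.23, 2.52], [-1.04, 4.18], [0, 3.07], [-2.55, 2.55]. Speed limits (rad/s): [2.22, 2.22, 2.57, 3.14, 3.14, 3.14].

### API

Orientations are given as a rotation vector (axis times angle).
In Python, from station import get_obs, get_image, get_calibration, finish_job, silhouettes, tcp_to_grasp gives the robot as it stands. The module is installed in compiled form; this text tells all that it offers.
- The arm moves only by the tool step_arm, never from a script. Its argument "rows" is a list of rows, each an object with "hand": the opening, from -1 (shut) to 1 (fully open); "travel": the shift along the world's x, y, z normalised to -1 to 1, where 1 is 0.3 m, a list of three; "yaw": the turn about the world's z normalised to -1 to 1, where 1 is 180 degrees. In form: [{"hand": hand, "travel": [dx, dy, dz], "yaw": yaw}, ...]. A call has 1 to 12 rows; each row is the pose to reach, as a shift and turn from the pose measured when the call began, turning the shorter way round; what a row does not reach only later rows make up. A row lasts 1/10 s, in which the tool goes at most 50 mm and 8.59 degrees, less where a joint would pass 70% of its speed; a pose out of reach is approached as far as the arm can. A call with a number of a shift or a turn outside -1 to 1 is refused whole. A call with a gripper value outside its range is refused whole. The fingers move at their own pace and stop on an object; "grip_force" is the grip in N (left out, the last holds). Time passes only in rows, so rows that repeat a pose let the fingers close. It gives the time, the measured TCP pose, the force and the opening at its end, in the units of the state.
- get_obs(): the state, without advancing time (a new reading comes with each control period).
- get_image(name): name is "side" or "top"; returns (picture, depth): 400x640x3 uint8, blue, green, red; 400x640 float32, m along the optical axis (not along the pixel's ray), 0 where there is no reading.
- get_calibration(name): a dict with "camera_matrix" (3x3 intrinsics, pixels), "eye" and "rotation" of the camera in the world. Camera axes: x right, y up, looking along -z (the intrinsics and any distortion apply to the point x, -y, -z); pixel columns grow to the right and rows downward; lengths in m; the calibration is good to about 2 mm. A picture is of the moment at which its call begins. get_calibration takes no time and is no camera call.
- finish_job(): hands the job in, once; it reports no verdict.
Trained networks look in the newest picture that a camera, given by its name, has taken for a name from the list of things; names that differ only in an ending like _2 or _b are one class to them, and where a whole thing is asked for, a point or a joint stands for the part that bears it (a point fixed in the world has none). Each returns a list of dicts, best first, with "conf" (0 to 1); they miss things now and then, are a little off and sometimes report something else, mostly with a low value. They report only what shows in the picture. A call takes as long as a camera call. They do not tell look-alikes from the thing itself.
- silhouettes(target, camera): "mask" (400x640 bool, what is visible of it) and "uv" ([column, row] in pixels, amid what is visible of it).
The state is a dict: "time_s": time; "joint_positions": joint angles; "dq": joint speeds; "joint_efforts": joint torques, N m; "tool_pos": TCP position; "eef_rot": TCP orientation; "contact_force": force on the tool from outside, world axes, zero at the start; "torque": the same for the moment, N m; "gripper_width": finger opening in m.
Only numpy, scipy, OpenCV 4.12 (cv2) and the standard library are available. Lean on these libraries where they do the work, as an engineer would, in place of code of your own. Each camera call takes 0.05 s, during which the arm holds its last target. There are 200 camera calls.

## Working session

There is one attempt and no reset: what is moved stays moved. The work goes in short steps, Python scripts to look and compute and a tool call to move; the robot and the scene stay as the last step left them, time stands still between calls to the robot, and variables do not carry over. Pictures are saved under pics/ and viewed, about 8 in all and at most 12, crops included, and the job is handed in when it is done.

Besides the shell and the picture viewer there is one more tool, called as name(argument=value, ...) on one line, values as JSON. step_arm: Moves the arm, as the interface text tells. Scaled input: -1 to 1 covers 0.3 m each way for a shift and 180 degrees each way for a turn. Its arguments: {"type":"object","properties":{"rows":{"type":"array"},"grip_force":{"type":"number"}},"required":["rows"]}

```bash
mkdir -p pics; cat > h.py <<'E'
import numpy as np, cv2
from station import *
def cloud(name):
    im,d=get_image(name); c=get_calibration(name); K=np.array(c["camera_matrix"]);R=np.array(c["rotation"]);e=np.array(c["eye"])
    v,u=np.mgrid[0:400,0:640]
    p=np.stack([(u-K[0,2])/K[0,0]*d,-(v-K[1,2])/K[1,1]*d,-d],-1)
    P=p@R.T+e; P[d<=0]=np.nan
    return im,P
E
python3 - <<'E'
from h import *
for n in("top","side"):
    im,P=cloud(n); cv2.imwrite(f"pics/{n}0.png",im); np.save(f"{n}0.npy",P)
    c=get_calibration(n); print(n,c)
    for t in("bin_empty","supply","return"):
        for s in silhouettes(t,n):
            q=P[s["mask"]]; print(t,round(s["conf"],2),np.round(s["uv"]),np.nanmedian(q,0).round(3),np.nanmin(q,0).round(3),np.nanmax(q,0).round(3))
print(get_obs(),tcp_to_grasp)
E
```

```text
Traceback (most recent call last):
  File "h.py", line 7, in cloud
    P=p@R.T+e; P[d<=0]=np.nan
      ~~~~~^~
ValueError: operands could not be broadcast together with shapes (400,640) (3,)
```

```bash
sed -i 's/R=np.array(c\["rotation"\])/R=cv2.Rodrigues(np.array(c["rotation"],float))[0]/' h.py
python3 - <<'E'
from h import *
np.set_printoptions(suppress=True)
for n in("top","side"):
    im,P=cloud(n); cv2.imwrite(f"pics/{n}0.png",im); np.save(f"{n}0.npy",P)
    c=get_calibration(n); print(n,c)
    q=P[::40,::80]; print(np.nanmedian(P[...,2]))
    for t in("bin_empty","supply","return"):
        for s in silhouettes(t,n):
            q=P[s["mask"]]; print(t,round(s["conf"],2),np.round(s["uv"]),np.nanmedian(q,0).round(3),np.nanmin(q,0).round(3),np.nanmax(q,0).round(3))
print(get_obs(),tcp_to_grasp)
E
```

```text
top {'camera_matrix': array([[437.62992902,   0.        , 326.16386486],
       [  0.        , 437.62992902, 193.9700039 ],
       [  0.        ,   0.        ,   1.        ]]), 'eye': array([0.2258379 , 0.00771987, 1.38327258]), 'rotation': array([ 0.16919726, -0.14365929, -1.55591717])}
0.0019306211497274184
bin_empty 0.89 [475. 288.] [ 0.212 -0.418  0.009] [ 0.16  -0.491 -0.006] [ 0.266 -0.344  0.065]
bin_empty 0.56 [418. 207.] [ 0.455 -0.253  0.071] [ 0.414 -0.306  0.056] [ 0.488 -0.186  0.125]
bin_empty 0.42 [324. 111.] [0.781 0.035 0.023] [ 0.771 -0.018 -0.002] [0.802 0.168 0.034]
supply 0.76 [352. 209.] [ 0.439 -0.042  0.078] [ 0.398 -0.308 -0.008] [0.549 0.046 0.103]
return 0.86 [393. 149.] [ 0.631 -0.17   0.071] [ 0.563 -0.36  -0.007] [0.721 0.017 0.105]
side {'camera_matrix': array([[396.52369544,   0.        , 313.93800214],
       [  0.        , 396.52369544, 202.52973239],
       [  0.        ,   0.        ,   1.        ]]), 'eye': array([ 0.20635756, -0.90907961,  0.63941554]), 'rotation': array([ 1.02480228, -0.17191683, -0.25649612])}
0.002067745309771385
bin_empty 0.8
[... 286 characters left out ...]
 237.] [ 0.623 -0.213  0.071] [ 0.557 -0.351 -0.001] [0.747 0.095 0.1  ]
{'time_s': 0.45, 'joint_positions': array([ 1.03437527,  0.29994599,  1.52105659, -0.00003527,  1.3206692 ,
       -0.0665998 ]), 'dq': array([-0.00001172, -0.00208802, -0.0002687 ,  0.00079253,  0.00069283,
        0.00000516]), 'joint_efforts': array([ -0.00168315, -54.29429054, -36.17348671,  -0.00015354,
         0.00099368,  -0.00000555]), 'tool_pos': array([0.24899726, 0.49038091, 0.23123138]), 'eef_rot': array([ 0.36830611,  1.53921579, -0.36844175]), 'contact_force': array([ 0.73216478,  0.02295425, -0.75703783]), 'torque': array([0.03529659, 0.00360691, 0.05627595]), 'gripper_width': 0.08503486980718825} 0.0187
```

View pics/top0.png

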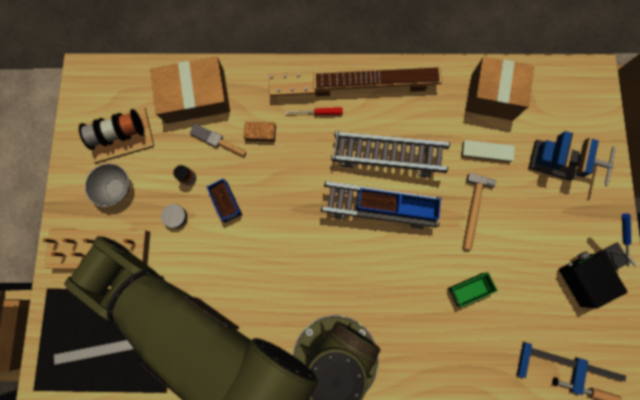

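View pics/side0.png

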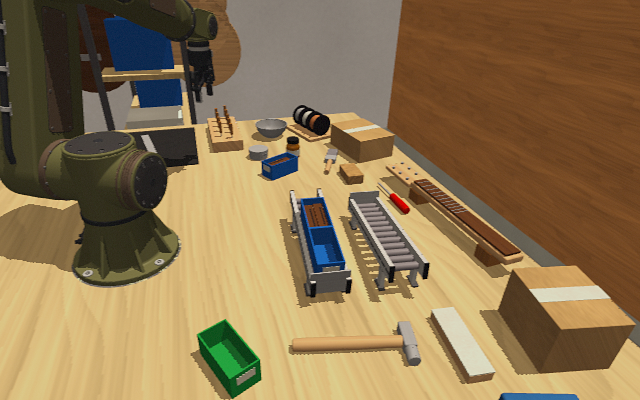

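The top view shows three blue bins. The empty one is at (419,207), on the nearer track at the right-hand stop. The full "next" bin is at (378,202), and the full "new" bin is on the bench at (224,200). The look-alikes are the green bin at (473,290) and the blue vise parts at (565,155). The bare return track is at (390,152).

```bash
cat > fit.py <<'E'
from h import *
def rect(q):
    r=cv2.minAreaRect((q[:,:2]*1000).astype(np.float32)); (cx,cy),(w,h),a=r
    if w<h: w,h,a=h,w,a+90
    return round(cx),round(cy),round(w),round(h),round((a+90)%180-90,1)
def blue(im,P,lo,hi,box):
    hsv=cv2.cvtColor(im,cv2.COLOR_BGR2HSV)
    m=(hsv[...,0]>100)&(hsv[...,0]<130)&(hsv[...,1]>120)&(P[...,2]>lo)&(P[...,2]<hi)
    m&=(P[...,0]>box[0])&(P[...,0]<box[1])&(P[...,1]>box[2])&(P[...,1]<box[3])
    return P[m]
E
python3 - <<'E'
from fit import *
for n in("top","side"):
    im=cv2.imread(f"pics/{n}0.png");P=np.load(f"{n}0.npy")
    q=blue(im,P,.105,.14,(.35,.55,-.35,.15)); print(n,"pair rim",len(q),rect(q), q[:,2].max())
    A=np.c_[q[:,:2],np.ones(len(q))]; 
    q=blue(im,P,.045,.065,(.3,.6,.15,.5)); print("new rim",len(q),rect(q),q[:,2].max())
    q=blue(im,P,.01,.065,(.3,.6,.15,.5)); print("new all",len(q),rect(q))
    x,y,z=P[...,0],P[...,1],P[...,2]
    for nm,(a,b) in dict(ret=(.53,.75),sup=(.36,.52)).items():
        m=(x>a)&(x<b)&(y>-.4)&(y<.12)&(z>.045)&(z<.13)
        q=P[m]; print(nm,len(q),rect(q))
        # hull of high points
        for ylo in np.arange(-.38,.1,.03):
            s=q[(q[:,1]>=ylo)&(q[:,1]<ylo+.03)]
            if len(s)>10: print("  y%.3f"%(ylo+.015),"x %.3f %.3f"%tuple(np.percentile(s[:,0],[1,99])),"z50/95 %.3f %.3f"%tuple(np.percentile(s[:,2],[50,95])))
im=cv2.imread("pics/top0.png")
cv2.imwrite("pics/crop1.png",cv2.resize(im[120:235,200:460],None,fx=3,fy=3,interpolation=cv2.INTER_CUBIC))
E
```

```text
top pair rim 252 (456, -183, 238, 59, 83.2) 0.1373155934889725
new rim 79 (476, 351, 118, 59, 27.0) 0.06303650518012471
new all 127 (478, 352, 120, 59, 27.0)
ret 2782 (630, -167, 360, 93, 82.7)
  y-0.335 x 0.564 0.654 z50/95 0.088 0.101
  y-0.305 x 0.566 0.657 z50/95 0.084 0.098
  y-0.275 x 0.570 0.660 z50/95 0.080 0.096
  y-0.245 x 0.575 0.663 z50/95 0.078 0.092
  y-0.215 x 0.578 0.667 z50/95 0.075 0.090
  y-0.185 x 0.581 0.670 z50/95 0.073 0.087
  y-0.155 x 0.585 0.675 z50/95 0.070 0.086
  y-0.125 x 0.589 0.679 z50/95 0.068 0.082
  y-0.095 x 0.593 0.682 z50/95 0.065 0.080
  y-0.065 x 0.597 0.687 z50/95 0.064 0.077
  y-0.035 x 0.601 0.690 z50/95 0.060 0.075
  y-0.005 x 0.604 0.692 z50/95 0.066 0.090
  y0.025 x 0.606 0.619 z50/95 0.065 0.072
sup 3203 (462, -137, 360, 91, 83.6)
  y-0.305 x 0.399 0.488 z50/95 0.081 0.112
  y-0.275 x 0.401 0.490 z50/95 0.067 0.114
  y-0.245 x 0.404 0.493 z50/95 0.069 0.116
  y-0.215 x 0.409 0.497 z50/95 0.072 0.119
  y-0.185 x 0.412 0.500 z50/95 0.104 0.124
  y-0.155 x 0.416 0.504 z50/95 0.109 0.124
  y-0.125 x 0.419 0.508 z50/95 0.111 0.126
  y-0.095 x
[... 808 characters left out ...]
81 z50/95 0.061 0.075
  y-0.035 x 0.595 0.685 z50/95 0.058 0.072
  y-0.005 x 0.600 0.687 z50/95 0.070 0.087
sup 3613 (458, -134, 365, 90, 83.6)
  y-0.305 x 0.394 0.481 z50/95 0.077 0.110
  y-0.275 x 0.396 0.485 z50/95 0.084 0.114
  y-0.245 x 0.400 0.475 z50/95 0.073 0.116
  y-0.215 x 0.404 0.479 z50/95 0.070 0.118
  y-0.185 x 0.408 0.481 z50/95 0.092 0.122
  y-0.155 x 0.410 0.486 z50/95 0.109 0.124
  y-0.125 x 0.414 0.488 z50/95 0.111 0.126
  y-0.095 x 0.418 0.491 z50/95 0.114 0.126
  y-0.065 x 0.421 0.492 z50/95 0.117 0.129
  y-0.035 x 0.425 0.445 z50/95 0.089 0.093
  y-0.005 x 0.427 0.518 z50/95 0.083 0.096
  y0.025 x 0.431 0.520 z50/95 0.094 0.099
  y0.055 x 0.433 0.445 z50/95 0.090 0.098
```

View pics/crop1.png

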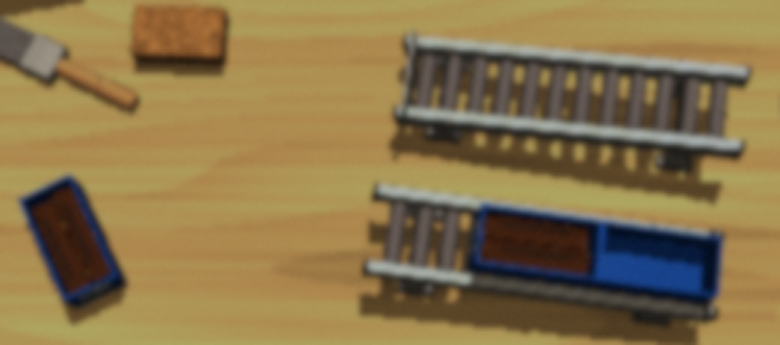

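The crop confirms the choice: the near-track bin at the stop (659,262 in the crop) is empty, and the bin behind it is full. The bench bin at (72,240) is full, blue, and lies about 27° from world x. Next I'll get the jaw heading.

```bash
python3 - <<'E'
from h import *
o=get_obs();R=cv2.Rodrigues(np.array(o["eef_rot"]))[0];print(R.round(3),o["tool_pos"])
print("jaw heading",np.degrees(np.arctan2(R[1,1],R[0,1])))
E
```

```text
[[-0.     0.453  0.892]
 [-0.     0.892 -0.453]
 [-1.    -0.     0.   ]] [0.24899726 0.49038091 0.23123138]
jaw heading 63.08172501393412
```

step_arm(rows=[{"hand": 1, "travel": [0.57, -0.967, 0], "yaw": -0.333}, {"hand": 1, "travel": [0.57, -0.967, 0], "yaw": -0.333}, {"hand": 1, "travel": [0.57, -0.967, 0], "yaw": -0.333}, {"hand": 1, "travel": [0.57, -0.967, 0], "yaw": -0.333}, {"hand": 1, "travel": [0.57, -0.967, 0], "yaw": -0.333}, {"hand": 1, "travel": [0.57, -0.967, 0], "yaw": -0.333}, {"hand": 1, "travel": [0.57, -0.967, 0], "yaw": -0.333}, {"hand": 1, "travel": [0.57, -0.967, 0], "yaw": -0.333}], grip_force=30)

```text
time_s: 1.25
tool_pos: [0.4216, 0.1972, 0.2313]
eef_rot: [1.175, 1.23, -1.175]
contact_force: [-0.1, -0.2, -0.1]
gripper_width: 0.0852
```

step_arm(rows=[{"hand": 1, "travel": [0.085, -1, 0], "yaw": -0.054}, {"hand": 1, "travel": [0.085, -1, 0], "yaw": -0.054}, {"hand": 1, "travel": [0.085, -1, 0], "yaw": -0.054}, {"hand": 1, "travel": [0.085, -1, 0], "yaw": -0.054}, {"hand": 1, "travel": [0.085, -1, 0], "yaw": -0.054}, {"hand": 1, "travel": [0.085, -1, 0], "yaw": -0.054}])

```text
time_s: 1.85
tool_pos: [0.4466, -0.0999, 0.2316]
eef_rot: [1.299, 1.148, -1.298]
contact_force: [0.4, -0.1, 0.0]
gripper_width: 0.0856
```

```bash
cat > st.py <<'E'
from h import *
o=get_obs();R=cv2.Rodrigues(np.array(o["eef_rot"]))[0]
print(o["time_s"],"tcp",o["tool_pos"].round(4),"heading %.2f"%np.degrees(np.arctan2(R[1,1],R[0,1])),"F",o["contact_force"].round(1),"w",round(o["gripper_width"],4))
E
python3 st.py
```

```text
1.85 tcp [ 0.4466 -0.0999  0.2316] heading -6.99 F [ 0.4 -0.1  0. ] w 0.0856
```

step_arm(rows=[{"hand": 1, "travel": [0, -0.474, 0], "yaw": 0}, {"hand": 1, "travel": [0, -0.474, 0], "yaw": 0}, {"hand": 1, "travel": [0, -0.474, 0], "yaw": 0}, {"hand": 1, "travel": [0, -0.474, 0], "yaw": 0}, {"hand": 1, "travel": [0, -0.474, -0.12], "yaw": 0}, {"hand": 1, "travel": [0, -0.474, -0.24], "yaw": 0}, {"hand": 1, "travel": [0, -0.474, -0.3], "yaw": 0}, {"hand": 1, "travel": [0, -0.474, -0.3], "yaw": 0}])

```text
time_s: 2.65
tool_pos: [0.4459, -0.2406, 0.1394]
eef_rot: [1.297, 1.153, -1.299]
contact_force: [-0.8, 0.3, -0.0]
gripper_width: 0.0856
```

```bash
python3 st.py; python3 -c "
from h import *
im,P=cloud('side');cv2.imwrite('pics/s1.png',cv2.resize(im[160:320,230:450],None,fx=3.5,fy=3.5,interpolation=cv2.INTER_CUBIC))"
```

```text
2.65 tcp [ 0.4459 -0.2406  0.1394] heading -6.89 F [-0.8  0.3 -0. ] w 0.0856
```

View pics/s1.png

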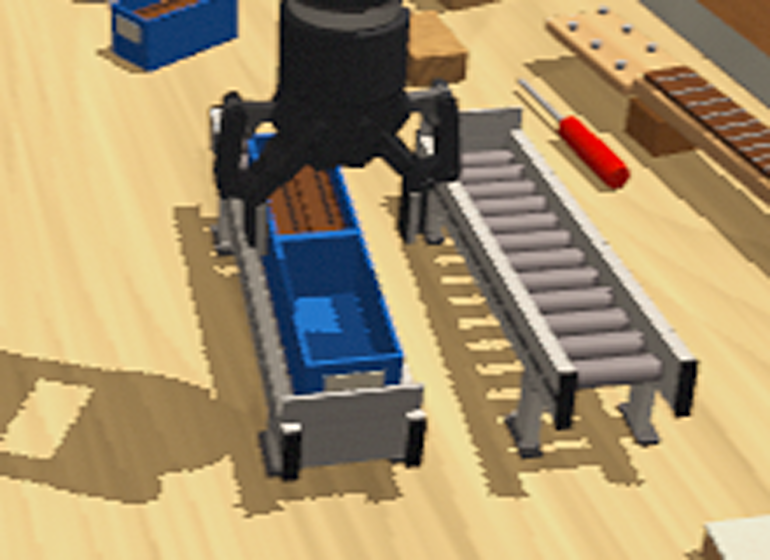

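The fingers straddle the empty bin, one on each side of the near track, clear of the guides. Descending to grip.

step_arm(rows=[{"hand": 1, "travel": [0.003, -0.005, -0.1], "yaw": 0}, {"hand": 1, "travel": [0.003, -0.005, -0.15], "yaw": 0}, {"hand": 1, "travel": [0.003, -0.005, -0.175], "yaw": 0}, {"hand": 1, "travel": [0.003, -0.005, -0.175], "yaw": 0}], grip_force=25)

```text
time_s: 3.1
tool_pos: [0.4479, -0.2425, 0.0893]
eef_rot: [1.297, 1.15, -1.297]
contact_force: [0.1, -0.5, -0.1]
gripper_width: 0.0856
```

step_arm(rows=[{"hand": 0.2, "travel": [0, 0, 0], "yaw": 0}, {"hand": 0.2, "travel": [0, 0, 0], "yaw": 0}, {"hand": 0.2, "travel": [0, 0, 0], "yaw": 0}, {"hand": 0.2, "travel": [0, 0, 0], "yaw": 0}, {"hand": 0.2, "travel": [0, 0, 0], "yaw": 0}, {"hand": 0.2, "travel": [0, 0, 0], "yaw": 0}, {"hand": 0.2, "travel": [0, 0, 0], "yaw": 0}])

```text
time_s: 3.8
tool_pos: [0.4485, -0.2428, 0.0907]
eef_rot: [1.297, 1.148, -1.296]
contact_force: [-0.4, 2.0, 6.3]
gripper_width: 0.0599
```

step_arm(rows=[{"hand": 0.2, "travel": [0, -0.005, 0.05], "yaw": 0}, {"hand": 0.2, "travel": [0, -0.009, 0.1], "yaw": 0}, {"hand": 0.2, "travel": [0, -0.013, 0.15], "yaw": 0}, {"hand": 0.2, "travel": [0, -0.017, 0.2], "yaw": 0}, {"hand": 0.2, "travel": [0, -0.021, 0.25], "yaw": 0}, {"hand": 0.2, "travel": [0, -0.021, 0.3], "yaw": 0}, {"hand": 0.2, "travel": [0, -0.021, 0.35], "yaw": 0}, {"hand": 0.2, "travel": [0, -0.021, 0.4], "yaw": 0}, {"hand": 0.2, "travel": [0, -0.021, 0.4], "yaw": 0}])

```text
time_s: 4.7
tool_pos: [0.4491, -0.2494, 0.2131]
eef_rot: [1.297, 1.144, -1.294]
contact_force: [-0.5, 0.2, -0.8]
gripper_width: 0.0594
```

```bash
python3 st.py; python3 -c "
from h import *
im,P=cloud('side');np.save('s2.npy',P);cv2.imwrite('pics/s2.png',cv2.resize(im[100:320,210:470],None,fx=3,fy=3,interpolation=cv2.INTER_CUBIC))"
```

```text
4.7 tcp [ 0.4491 -0.2494  0.2131] heading -6.86 F [-0.5  0.2 -0.8] w 0.0594
```

View pics/s2.png

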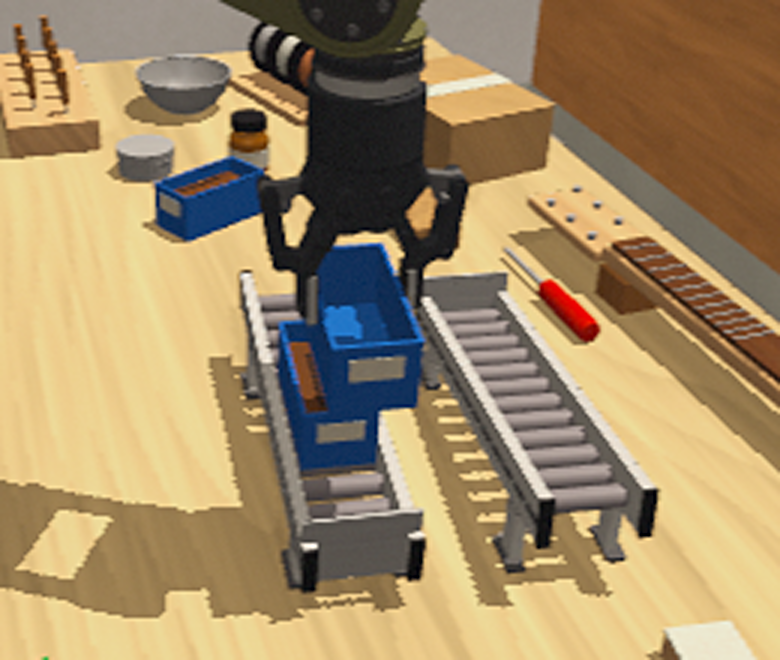

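The empty bin is held above the track, and the full bin has already rolled partway towards the stop. Now carrying the empty one over to the high (right-hand) end of the return track.

step_arm(rows=[{"hand": 0.2, "travel": [0.1, -0.01, 0], "yaw": -0.003}, {"hand": 0.2, "travel": [0.25, -0.02, 0], "yaw": -0.003}, {"hand": 0.2, "travel": [0.4, -0.03, 0], "yaw": -0.003}, {"hand": 0.2, "travel": [0.5, -0.036, 0], "yaw": -0.003}, {"hand": 0.2, "travel": [0.553, -0.036, 0], "yaw": -0.003}, {"hand": 0.2, "travel": [0.553, -0.036, -0.06], "yaw": -0.003}, {"hand": 0.2, "travel": [0.553, -0.036, -0.12], "yaw": -0.003}, {"hand": 0.2, "travel": [0.553, -0.036, -0.18], "yaw": -0.003}, {"hand": 0.2, "travel": [0.553, -0.036, -0.23], "yaw": -0.003}, {"hand": 0.2, "travel": [0.553, -0.036, -0.26], "yaw": -0.003}, {"hand": 0.2, "travel": [0.553, -0.036, -0.26], "yaw": -0.003}])

```text
time_s: 5.85
tool_pos: [0.6142, -0.2598, 0.1321]
eef_rot: [1.304, 1.143, -1.303]
contact_force: [-0.1, -0.6, -1.0]
gripper_width: 0.0596
```

```bash
python3 st.py; python3 -c "
from h import *
im,P=cloud('side');np.save('s3.npy',P);cv2.imwrite('pics/s3.png',cv2.resize(im[140:320,260:460],None,fx=4,fy=4,interpolation=cv2.INTER_CUBIC)[:600])"
```

```text
5.85 tcp [ 0.6142 -0.2598  0.1321] heading -7.40 F [-0.1 -0.6 -1. ] w 0.0596
```

View pics/s3.png

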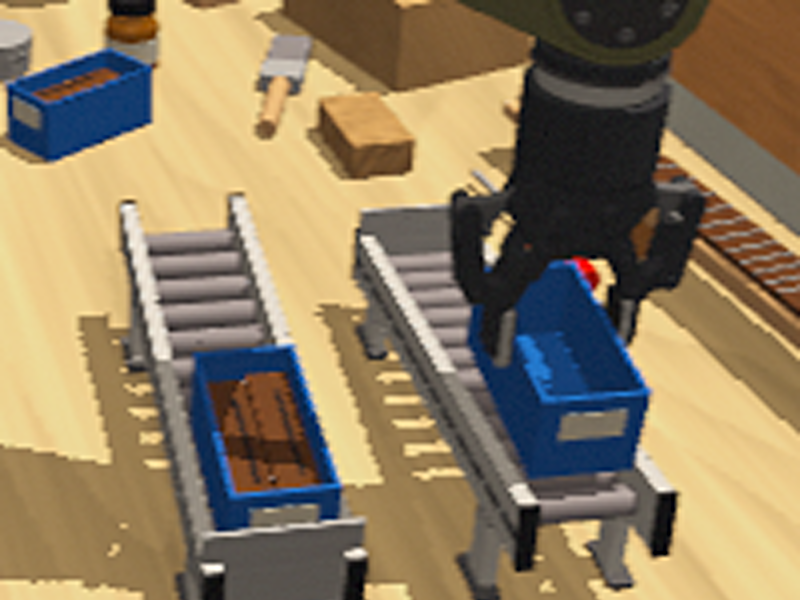

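The full bin has reached the supply stop, and the empty one hangs over the upper part of the return track. I'll check its lateral alignment within this one camera before lowering.

```bash
python3 - <<'E'
from fit import *
P=np.load("s3.npy");im=get_image("side")[0]
x,y,z=[P[...,i] for i in range(3)]
q=blue(im,P,.14,.2,(.5,.75,-.36,-.1)); print("rim",rect(q),len(q))
f=blue(im,P,.08,.15,(.5,.75,-.36,-.295))
f=f[f[:,1]<np.percentile(f[:,1],70)]
print("end face x",np.percentile(f[:,0],[1,99]).round(4),"y",np.median(f[:,1]).round(4),"zmin",np.percentile(f[:,2],1).round(4))
d=np.array([.1288,.9917])
P0=np.load("side0.npy");
m=(P0[...,0]>.53)&(P0[...,0]<.75)&(P0[...,1]>-.33)&(P0[...,1]<-.02)&(P0[...,2]>.045)&(P0[...,2]<.13)
t=P0[m]; rel=t[:,:2]-[.627,-.1665]; lat=rel@[d[1],-d[0]]; s=rel@d
hgt=t[:,2]-(.07-.0875*s); g=hgt>.008
print("guide tops lat",np.percentile(lat[g],[1,10,25,75,90,99]).round(4))
rel=f[:,:2]-[.627,-.1665]; l=rel@[d[1],-d[0]]; print("face lat",np.percentile(l,[1,50,99]).round(4), "s",np.median(rel@d))
E
```

```text
rim (605, -265, 123, 95, -85.4) 479
end face x [0.575  0.6337] y -0.3181 zmin 0.0999
guide tops lat [-0.0464 -0.0453 -0.042   0.0354  0.0392  0.0419]
face lat [-0.0321 -0.0002  0.0265] s -0.15331631806428384
```

step_arm(rows=[{"hand": 0.2, "travel": [0, 0, -0.015], "yaw": 0}, {"hand": 0.2, "travel": [0, 0, -0.03], "yaw": 0}, {"hand": 0.2, "travel": [0, 0, -0.045], "yaw": 0}, {"hand": 0.2, "travel": [0, 0, -0.055], "yaw": 0}, {"hand": 0.2, "travel": [0, 0, -0.06], "yaw": 0}, {"hand": 0.2, "travel": [0, 0, -0.06], "yaw": 0}], grip_force=20)

```text
time_s: 6.55
tool_pos: [0.6149, -0.2603, 0.1165]
eef_rot: [1.304, 1.14, -1.301]
contact_force: [-0.6, -0.2, 2.4]
gripper_width: 0.0595
```

Contact at the expected height, with about 3 N. Continuing down so that the bin aligns with the slope.

step_arm(rows=[{"hand": 0.2, "travel": [0, 0, -0.008], "yaw": 0}, {"hand": 0.2, "travel": [0, 0, -0.016], "yaw": 0}, {"hand": 0.2, "travel": [0, 0, -0.022], "yaw": 0}, {"hand": 0.2, "travel": [0, 0, -0.028], "yaw": 0}, {"hand": 0.2, "travel": [0, 0, -0.028], "yaw": 0}])

```text
time_s: 7.05
tool_pos: [0.6151, -0.2602, 0.1081]
eef_rot: [1.304, 1.14, -1.301]
contact_force: [-0.1, 0.1, 3.9]
gripper_width: 0.0595
```

step_arm(rows=[{"hand": 1, "travel": [0, 0, 0], "yaw": 0}, {"hand": 1, "travel": [0, 0, 0], "yaw": 0}, {"hand": 1, "travel": [0, 0, 0], "yaw": 0}, {"hand": 1, "travel": [0, 0, 0], "yaw": 0}])

```text
time_s: 7.45
tool_pos: [0.615, -0.2602, 0.1079]
eef_rot: [1.304, 1.14, -1.301]
contact_force: [0.3, 0.1, 0.8]
gripper_width: 0.0852
```

```bash
python3 st.py; python3 -c "
from h import *
im,P=cloud('side');np.save('s4.npy',P);cv2.imwrite('pics/s4.png',cv2.resize(im[140:290,260:460],None,fx=3,fy=3,interpolation=cv2.INTER_CUBIC)[:600])"
```

```text
7.45 tcp [ 0.615  -0.2602  0.1079] heading -7.40 F [0.3 0.1 0.8] w 0.0852
```

View pics/s4.png

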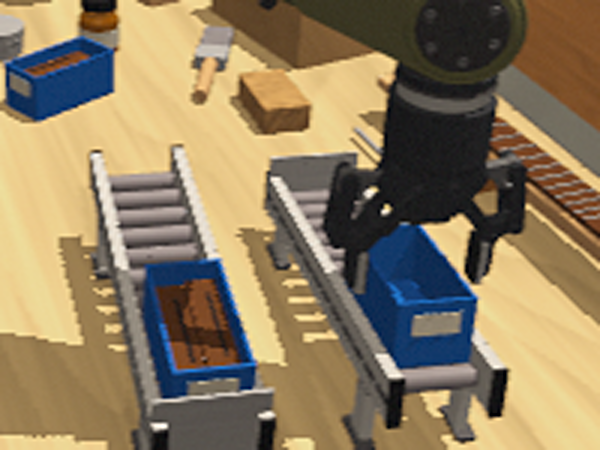

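The bin stands between the guides, released and starting to roll. Lifting straight up.

step_arm(rows=[{"hand": 1, "travel": [0, 0, 0], "yaw": 0}, {"hand": 1, "travel": [0, 0, 0], "yaw": 0}, {"hand": 1, "travel": [0, 0, 0], "yaw": 0}, {"hand": 1, "travel": [0, 0, 0.1], "yaw": 0}, {"hand": 1, "travel": [0, 0, 0.2], "yaw": 0}, {"hand": 1, "travel": [0, 0, 0.35], "yaw": 0}, {"hand": 1, "travel": [0, 0, 0.45], "yaw": 0}, {"hand": 1, "travel": [0, 0, 0.45], "yaw": 0}])

```text
time_s: 8.3
tool_pos: [0.6161, -0.2607, 0.2484]
eef_rot: [1.305, 1.132, -1.297]
contact_force: [0.6, -0.9, -0.2]
gripper_width: 0.0857
```

step_arm(rows=[{"hand": 1, "travel": [-0.233, 1, 0], "yaw": -0.15}, {"hand": 1, "travel": [-0.233, 1, 0], "yaw": -0.15}, {"hand": 1, "travel": [-0.233, 1, 0], "yaw": -0.15}, {"hand": 1, "travel": [-0.233, 1, 0], "yaw": -0.15}, {"hand": 1, "travel": [-0.233, 1, 0], "yaw": -0.15}, {"hand": 1, "travel": [-0.233, 1, 0], "yaw": -0.15}, {"hand": 1, "travel": [-0.233, 1, 0], "yaw": -0.15}])

```text
time_s: 9.0
tool_pos: [0.545, 0.0434, 0.2482]
eef_rot: [1.632, 0.852, -1.628]
contact_force: [0.2, -0.4, 0.1]
gripper_width: 0.0853
```

```bash
python3 - <<'E'
import st
from fit import *
for n in("top","side"):
    im,P=cloud(n)
    for lo in(.04,.046):
        q=blue(im,P,lo,.065,(.4,.55,.26,.43)); print(n,lo,len(q),rect(q))
    for lo in (.1,):
        q=blue(im,P,lo,.14,(.35,.54,-.35,.15)); print("next",len(q),rect(q))
        q=blue(im,P,lo,.14,(.54,.72,-.4,.1)); print("empty",len(q),rect(q))
E
```

```text
9.0 tcp [0.545  0.0434 0.2482] heading -34.17 F [ 0.2 -0.4  0.1] w 0.0853
top 0.04 104 (477, 352, 119, 59, 27.1)
top 0.046 77 (476, 351, 116, 59, 27.1)
next 97 (449, -243, 119, 58, 83.3)
empty 191 (633, -128, 118, 61, 81.9)
side 0.04 260 (473, 352, 125, 66, 28.9)
side 0.046 174 (474, 352, 123, 66, 27.5)
next 489 (445, -244, 124, 60, 83.5)
empty 500 (629, -123, 129, 61, 82.5)
```

step_arm(rows=[{"hand": 1, "travel": [-0.233, 1, 0], "yaw": -0.16}, {"hand": 1, "travel": [-0.233, 1, 0], "yaw": -0.16}, {"hand": 1, "travel": [-0.233, 1, 0], "yaw": -0.16}, {"hand": 1, "travel": [-0.233, 1, 0], "yaw": -0.16}, {"hand": 1, "travel": [-0.233, 1, 0], "yaw": -0.16}, {"hand": 1, "travel": [-0.233, 1, 0], "yaw": -0.16}, {"hand": 1, "travel": [-0.233, 1, 0], "yaw": -0.16}, {"hand": 1, "travel": [-0.233, 1, 0], "yaw": -0.16}])

```text
time_s: 9.9
tool_pos: [0.476, 0.3418, 0.2471]
eef_rot: [1.95, 0.456, -1.956]
contact_force: [-0.4, -0.9, 0.1]
gripper_width: 0.0853
```

```bash
python3 st.py
```

```text
9.9 tcp [0.476  0.3418 0.2471] heading -62.95 F [-0.4 -0.9  0.1] w 0.0853
```

step_arm(rows=[{"hand": 1, "travel": [-0.003, 0.032, -0.15], "yaw": 0}, {"hand": 1, "travel": [-0.003, 0.032, -0.3], "yaw": 0}, {"hand": 1, "travel": [-0.003, 0.032, -0.45], "yaw": 0}, {"hand": 1, "travel": [-0.003, 0.032, -0.55], "yaw": 0}, {"hand": 1, "travel": [-0.003, 0.032, -0.65], "yaw": 0}, {"hand": 1, "travel": [-0.003, 0.032, -0.7], "yaw": 0}, {"hand": 1, "travel": [-0.003, 0.032, -0.72], "yaw": 0}, {"hand": 1, "travel": [-0.003, 0.032, -0.72], "yaw": 0}], grip_force=40)

```text
time_s: 10.7
tool_pos: [0.4757, 0.3508, 0.0312]
eef_rot: [1.951, 0.455, -1.956]
contact_force: [0.8, -0.2, 0.5]
gripper_width: 0.0852
```

step_arm(rows=[{"hand": 0.2, "travel": [0, 0, 0], "yaw": 0}, {"hand": 0.2, "travel": [0, 0, 0], "yaw": 0}, {"hand": 0.2, "travel": [0, 0, 0], "yaw": 0}, {"hand": 0.2, "travel": [0, 0, 0], "yaw": 0}, {"hand": 0.2, "travel": [0, 0, 0], "yaw": 0}, {"hand": 0.2, "travel": [0, 0, 0], "yaw": 0}])

```text
time_s: 11.3
tool_pos: [0.4765, 0.3512, 0.033]
eef_rot: [1.954, 0.456, -1.954]
contact_force: [0.9, -1.8, 6.0]
gripper_width: 0.059
```

step_arm(rows=[{"hand": 0.2, "travel": [0, 0, 0.03], "yaw": 0}, {"hand": 0.2, "travel": [0, 0, 0.08], "yaw": 0}, {"hand": 0.2, "travel": [0, 0, 0.15], "yaw": 0}, {"hand": 0.2, "travel": [0, 0, 0.23], "yaw": 0}, {"hand": 0.2, "travel": [0, 0, 0.31], "yaw": 0}, {"hand": 0.2, "travel": [0, 0, 0.39], "yaw": 0}, {"hand": 0.2, "travel": [0, 0, 0.47], "yaw": 0}, {"hand": 0.2, "travel": [0, 0, 0.53], "yaw": 0}, {"hand": 0.2, "travel": [0, 0, 0.56], "yaw": 0}, {"hand": 0.2, "travel": [0, 0, 0.56], "yaw": 0}])

```text
time_s: 12.3
tool_pos: [0.4767, 0.3514, 0.2027]
eef_rot: [1.957, 0.457, -1.952]
contact_force: [-0.0, 0.5, -3.5]
gripper_width: 0.059
```

```bash
python3 st.py; python3 - <<'E'
from fit import *
for n in("top","side"):
    im,P=cloud(n)
    q=blue(im,P,.2,.25,(.4,.55,.26,.43)); print(n,len(q),rect(q))
    q=blue(im,P,.13,.26,(.4,.55,.26,.43)); print("z",np.percentile(q[:,2],[1,99]))
E
```

```text
12.3 tcp [0.4767 0.3514 0.2027] heading -62.99 F [-0.   0.5 -3.5] w 0.059
top 1 (531, 345, 0, 0, 0.0)
z [0.22285884 0.22285884]
side 323 (476, 348, 123, 76, 27.0)
z [0.17042841 0.22510657]
```

step_arm(rows=[{"hand": 0.2, "travel": [0, -0.06, 0], "yaw": 0.02}, {"hand": 0.2, "travel": [0, -0.16, 0], "yaw": 0.05}, {"hand": 0.2, "travel": [0, -0.26, 0], "yaw": 0.09}, {"hand": 0.2, "travel": [0, -0.36, 0], "yaw": 0.13}, {"hand": 0.2, "travel": [0, -0.46, 0], "yaw": 0.17}, {"hand": 0.2, "travel": [0, -0.56, 0], "yaw": 0.21}, {"hand": 0.2, "travel": [0, -0.66, 0], "yaw": 0.25}, {"hand": 0.2, "travel": [0, -0.76, 0], "yaw": 0.28}, {"hand": 0.2, "travel": [0, -0.86, 0], "yaw": 0.3}, {"hand": 0.2, "travel": [0, -0.94, 0], "yaw": 0.31}, {"hand": 0.2, "travel": [0, -1, 0], "yaw": 0.313}, {"hand": 0.2, "travel": [0, -1, 0], "yaw": 0.313}])

```text
time_s: 13.6
tool_pos: [0.4758, 0.0493, 0.1995]
eef_rot: [1.297, 1.139, -1.29]
contact_force: [0.1, 0.3, -2.6]
gripper_width: 0.0589
```

```bash
python3 st.py
```

```text
13.6 tcp [0.4758 0.0493 0.1995] heading -6.76 F [ 0.1  0.3 -2.6] w 0.0589
```

step_arm(rows=[{"hand": 0.2, "travel": [-0.004, -0.06, 0], "yaw": 0}, {"hand": 0.2, "travel": [-0.008, -0.15, 0], "yaw": 0}, {"hand": 0.2, "travel": [-0.012, -0.24, 0], "yaw": 0}, {"hand": 0.2, "travel": [-0.016, -0.298, 0], "yaw": 0}, {"hand": 0.2, "travel": [-0.016, -0.298, -0.05], "yaw": 0}, {"hand": 0.2, "travel": [-0.016, -0.298, -0.1], "yaw": 0}, {"hand": 0.2, "travel": [-0.016, -0.298, -0.15], "yaw": 0}, {"hand": 0.2, "travel": [-0.016, -0.298, -0.19], "yaw": 0}, {"hand": 0.2, "travel": [-0.016, -0.298, -0.2], "yaw": 0}, {"hand": 0.2, "travel": [-0.016, -0.298, -0.2], "yaw": 0}])

```text
time_s: 14.6
tool_pos: [0.4709, -0.0398, 0.1392]
eef_rot: [1.296, 1.14, -1.29]
contact_force: [-0.2, 0.1, -2.9]
gripper_width: 0.059
```

```bash
python3 st.py; python3 - <<'E'
from fit import *
im,P=cloud("side");np.save("s5.npy",P)
cv2.imwrite('pics/s5.png',cv2.resize(im[120:310,230:450],None,fx=3,fy=3,interpolation=cv2.INTER_CUBIC))
d=np.array([-.117,-.9931]);n=np.array([-d[1],d[0]]);o=[.4598,-.1344]
def latr(q): r=q[:,:2]-o; return r@n,r@d
q=P[(P[...,0]>.36)&(P[...,0]<.53)&(P[...,1]>-.33)&(P[...,1]<.06)&(P[...,2]>.045)&(P[...,2]<.105)]
l,s=latr(q);h=q[:,2]-(.07-.0875*s);
for a,b in((-.17,-.13),(-.03,.03),(.1,.16)):
    g=(abs(h-.012)<.004)&(s>a)&(s<b); print("guides",a,g.sum(),np.percentile(l[g],[1,25,50,75,99]).round(4))
f=blue(im,P,.095,.17,(.40,.54,-.13,-.05)); l,s=latr(f); print("face lat",len(f),np.percentile(l,[1,50,99]).round(4),"s",np.percentile(s,[5,50,95]).round(3),"zmin",np.percentile(f[:,2],1))
q=blue(im,P,.1,.14,(.54,.72,-.4,.1)); print("empty rim",rect(q))
E
```

```text
14.6 tcp [ 0.4709 -0.0398  0.1392] heading -6.75 F [-0.2  0.1 -2.9] w 0.059
guides -0.17 30 [-0.0455 -0.0439 -0.0408 -0.0384 -0.0359]
guides -0.03 93 [-0.0453 -0.0424 -0.0389  0.0328  0.042 ]
guides 0.1 106 [-0.0451 -0.043  -0.0392 -0.0326  0.042 ]
face lat 418 [-0.0326 -0.0072  0.0266] s [-0.074 -0.037 -0.034] zmin 0.10744632433680797
empty rim (637, -58, 124, 61, 82.4)
```

View pics/s5.png

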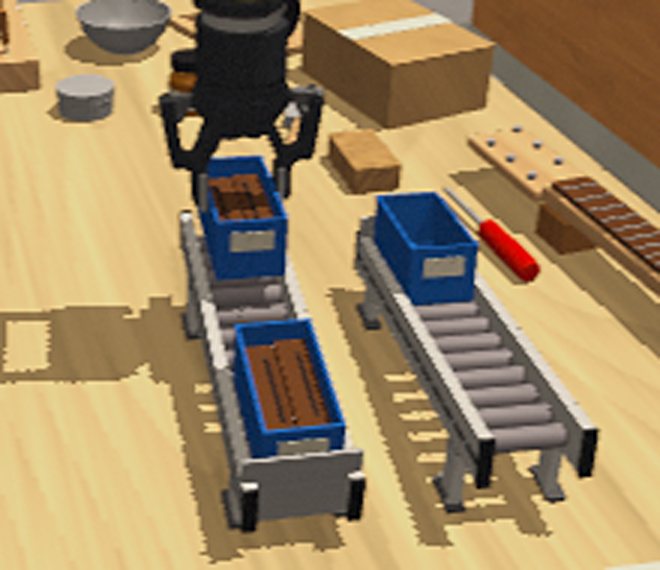

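The empty bin is at the return stop, the first full bin is at the supply stop, and the new bin is lined up over the supply's high end. Lowering.

step_arm(rows=[{"hand": 0.2, "travel": [0.003, 0, -0.015], "yaw": 0}, {"hand": 0.2, "travel": [0.003, 0, -0.03], "yaw": 0}, {"hand": 0.2, "travel": [0.003, 0, -0.045], "yaw": 0}, {"hand": 0.2, "travel": [0.003, 0, -0.06], "yaw": 0}, {"hand": 0.2, "travel": [0.003, 0, -0.07], "yaw": 0}, {"hand": 0.2, "travel": [0.003, 0, -0.075], "yaw": 0}, {"hand": 0.2, "travel": [0.003, 0, -0.075], "yaw": 0}], grip_force=30)

```text
time_s: 15.35
tool_pos: [0.472, -0.0399, 0.117]
eef_rot: [1.297, 1.14, -1.29]
contact_force: [-0.4, -0.6, -4.2]
gripper_width: 0.0589
```

step_arm(rows=[{"hand": 0.2, "travel": [0, 0, -0.007], "yaw": 0}, {"hand": 0.2, "travel": [0, 0, -0.014], "yaw": 0}, {"hand": 0.2, "travel": [0, 0, -0.018], "yaw": 0}, {"hand": 0.2, "travel": [0, 0, -0.018], "yaw": 0}])

```text
time_s: 15.75
tool_pos: [0.4722, -0.0399, 0.1121]
eef_rot: [1.297, 1.139, -1.289]
contact_force: [-2.2, 0.1, 4.4]
gripper_width: 0.0589
```

step_arm(rows=[{"hand": 1, "travel": [0, 0, 0], "yaw": 0}, {"hand": 1, "travel": [0, 0, 0], "yaw": 0}, {"hand": 1, "travel": [0, 0, 0], "yaw": 0}, {"hand": 1, "travel": [0, 0, 0], "yaw": 0}, {"hand": 1, "travel": [0, 0, 0], "yaw": 0}, {"hand": 1, "travel": [0, 0, 0], "yaw": 0}, {"hand": 1, "travel": [0, 0, 0.1], "yaw": 0}, {"hand": 1, "travel": [0, 0, 0.2], "yaw": 0}, {"hand": 1, "travel": [0, 0, 0.3], "yaw": 0}, {"hand": 1, "travel": [0, 0, 0.45], "yaw": 0}, {"hand": 1, "travel": [0, 0, 0.45], "yaw": 0}])

```text
time_s: 16.85
tool_pos: [0.4739, -0.0402, 0.2524]
eef_rot: [1.3, 1.132, -1.283]
contact_force: [0.3, -0.3, -0.6]
gripper_width: 0.0855
```

step_arm(rows=[{"hand": 1, "travel": [0, 0.8, 0], "yaw": 0}, {"hand": 1, "travel": [0, 0.8, 0], "yaw": 0}, {"hand": 1, "travel": [0, 0.8, 0], "yaw": 0}, {"hand": 1, "travel": [0, 0.8, 0], "yaw": 0}, {"hand": 1, "travel": [0, 0.8, 0], "yaw": 0}, {"hand": 1, "travel": [0, 0.8, 0], "yaw": 0}, {"hand": 1, "travel": [0, 0.8, 0], "yaw": 0}, {"hand": 1, "travel": [0, 0.8, 0], "yaw": 0}])

```text
time_s: 17.65
tool_pos: [0.474, 0.1991, 0.2522]
eef_rot: [1.301, 1.132, -1.284]
contact_force: [0.0, -0.1, -0.6]
gripper_width: 0.0853
```

```bash
python3 st.py; python3 - <<'E'
from fit import *
for n in("side","top"):
    im,P=cloud(n);cv2.imwrite(f'pics/{n}6.png',im)
    q=blue(im,P,.1,.145,(.35,.54,-.35,.15)); print(n,"supply pair",len(q),rect(q))
    q=blue(im,P,.1,.145,(.54,.72,-.4,.1)); print("empty",len(q),rect(q))
cv2.imwrite('pics/s6.png',cv2.resize(cv2.imread('pics/side6.png')[120:310,230:450],None,fx=3,fy=3,interpolation=cv2.INTER_CUBIC))
E
```

```text
17.65 tcp [0.474  0.1991 0.2522] heading -6.79 F [ 0.  -0.1 -0.6] w 0.0853
side supply pair 835 (452, -185, 243, 61, 83.1)
empty 337 (638, -58, 125, 61, 82.7)
top supply pair 273 (456, -183, 238, 59, 82.9)
empty 152 (641, -57, 118, 60, 82.7)
```

View pics/s6.png

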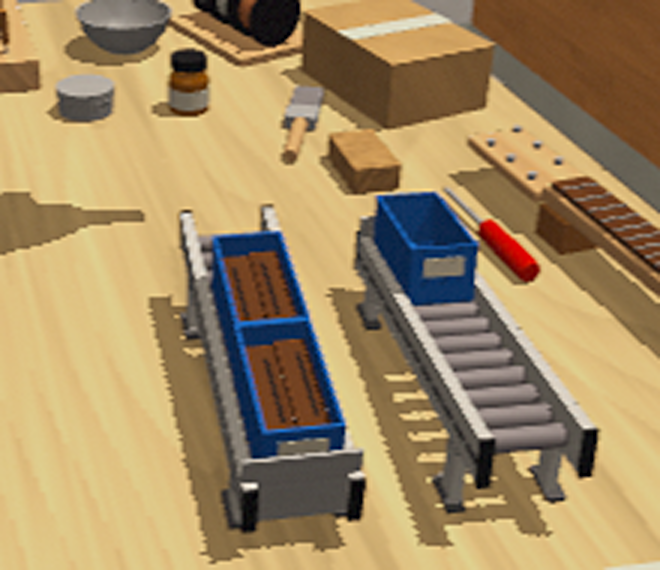

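Both full bins are closed up at the supply stop, and their rims match the first pair's position. The empty bin is at the return stop. A short settling pause, then I hand in.

step_arm(rows=[{"hand": 1, "travel": [0, 0, 0], "yaw": 0}, {"hand": 1, "travel": [0, 0, 0], "yaw": 0}, {"hand": 1, "travel": [0, 0, 0], "yaw": 0}, {"hand": 1, "travel": [0, 0, 0], "yaw": 0}, {"hand": 1, "travel": [0, 0, 0], "yaw": 0}, {"hand": 1, "travel": [0, 0, 0], "yaw": 0}, {"hand": 1, "travel": [0, 0, 0], "yaw": 0}, {"hand": 1, "travel": [0, 0, 0], "yaw": 0}, {"hand": 1, "travel": [0, 0, 0], "yaw": 0}, {"hand": 1, "travel": [0, 0, 0], "yaw": 0}])

```text
time_s: 18.75
tool_pos: [0.4741, 0.1988, 0.2524]
eef_rot: [1.301, 1.131, -1.284]
contact_force: [-0.2, -0.4, -0.3]
gripper_width: 0.0853
```

```bash
python3 - <<'E'
from fit import *
im,P=cloud("top")
q=blue(im,P,.1,.145,(.35,.54,-.35,.15)); print("supply pair",rect(q))
q=blue(im,P,.1,.145,(.54,.72,-.4,.1)); print("empty",rect(q))
print(finish_job())
E
```

```text
supply pair (456, -183, 239, 59, 83.1)
empty (641, -57, 117, 60, 83.2)
the job is handed in; nothing more can be done
None
```

The job is done and handed in at about 19 s of robot time; `finish_job` gave no verdict.

- **Empty bin:** I lifted it off the supply track and let it go at the high end of the return track. It rolled to that stop; its measured position is about 0.105 m along the track, against an expected 0.1046.
- **Full bins:** The full bin behind it rolled down to the supply stop. I then released the bench bin high on the supply track, and it closed up behind. Together their rims measure 239 x 59 mm, in the same place as the original pair.
- **Force and tilt:** The force I read while setting each bin down stayed under about 9 N. The wrist could not make the half turn that would have matched the return slope. The empty bin therefore landed about 10° off the rollers' slope and levelled in the light grip before release.
- **Last checks:** Two top views about a second apart showed the bins at rest, and the arm was clear. I didn't measure the bystanders at the end; those in the last close side view looked unmoved, and I saw no contact.
- **Disagreement:** The two cameras differed by about 4 mm in x, so I used the mean.

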